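# Start the last clamp screw of the pressure pot

## Task

The lid lies on the antigen-retrieval pressure pot, and one of its three clamp screws stands proud: it has only been dropped into its hole. First press the sprung vent plunger on the lid right down to its stop, so that trapped air escapes and the lid lies on its seal. Then start that screw without crossing its thread: turn it backward (anticlockwise from above) until it drops off the start of the thread, turn it forward (clockwise) one full turn from there and no farther, and finish while still holding it by its head, started and ready for tightening; leave the loose things round the pot where they are.

Things in the scene. Friction and masses are not known exactly. Their poses are not given: they have to be found in the camera images.
- pot: Fixed steel pressure pot, 172 mm wide, aluminium lid with top 100 mm high. Origin: centre of its underside, z up. Three clamp ears (44 mm wide, tops 96 mm high) 108 mm from its axis: at its own -x the one with the screw to start, at +-60 degrees from +x the finished ones. Black lid handle along its y, 100 mm long, top 141 mm high; round gauge at x -22, y -60 mm, top 150 mm.
- vent (a joint): Vent plunger in the lid, slides straight down: 0 = up, 0.007 m = at its stop. Sprung: 1.4 N to move it, 6.3 N at the stop; comes up by itself.
- vent_top (a point): Centre of the top of the vent plunger's round mushroom head (24 mm across, on a brass body). At rest 58 mm from the pot's axis on its +x side and 128 mm above the bench.
- clamp_screw: Loose upright steel screw, 92 mm long, 200 g. Origin: centre of its lower tip, z up. Knurled round slotted head 36 mm across, 70 to 92 mm above the origin. Its two-start thread's lower ends lie at its own +x and -x; they rest on top of the boss's thread. At the beginning the screw's x axis is 0.8 to 2.2 rad clockwise (from above) of the boss's, the tip 44 to 47 mm above the bench.
- screw_top (a point): Centre of the head's top on the screw's axis, 92 mm above the tip. Turned back the screw climbs, tip to 48 mm above the bench when its x axis meets the boss's; up to 0.2 rad beyond that it is free to drop 5 mm to the next thread (tip 43 mm): by its own weight once the fingers let go, or lowered by them. One forward turn from there: tip 33 mm, underside of the head 7 mm above the ear.
- screw_mark (a point): Point on top of the loose screw's head, 14 mm from its axis along the screw's own +x, at one end of the slot: shows how far it is turned.
- timer: Bystander: white wedge-shaped bench timer, 62 x 24 x 58 mm; origin at the centre of its underside. Leave alone.
- bottle: Bystander: brown reagent bottle with black cap, 36 mm across, 92 mm high; origin under its centre. Leave alone.
- small_bottle: Bystander: white reagent bottle with black cap, 33 mm across, 85 mm high; origin under its centre. Leave alone.
- cup: Bystander: specimen cup with yellow lid, 39 mm across, 48 mm high; origin under its centre. Leave alone.
- cassette_front: Bystander: tissue cassette, 28 x 41 x 12 mm, right of the pot; origin under its centre. Leave alone.
- boss (a point): Mouth of the threaded boss in the ear at the pot's -x, on the screw's axis, 78 mm above the bench; axes as the pot's. Right-hand thread with two starts, one on the +x side and one on the -x side of the axis: one turn sinks or raises the screw 10 mm, play about 1 mm. The screw stays where it is left.

How it is judged:
On the way, in this order (a step that is already met when the one before it is completed fails the run):
1. the vent plunger is pressed down to its stop (value of joint vent above 0.0062 m), for 0.15 s.
2. the screw has been turned back past the start of the thread and has dropped on to the next thread (x of screw_mark in the frame of pot above -0.1004 m and z of clamp_screw in the frame of pot between 0.0405 and 0.0452 m), for 0.1 s.
At the end, for the whole second after the job is handed in: The clamp screw stands upright (within 0.1 rad) in its ear, one forward turn in from the drop, give or take a bit over a quarter turn (tip 30.2 to 35.8 mm above the pot's underside), at rest and gripped by the fingers with more than 3 N; the vent plunger is up again (z of clamp_screw in the frame of pot between 0.0302 and 0.0358 m and angle between clamp_screw's own z axis and vertical below 0.1 rad and horizontal distance between clamp_screw and pot between 0.105 and 0.111 m and angular speed of clamp_screw below 0.3 rad/s and contact force between the fingers and clamp_screw above 3 N and value of joint vent below 0.002 m); the arm keeps its last pose, push and grip.
It fails at once if a loose bystander was shoved more than 15 mm (distance of any of timer, bottle, small_bottle, cup, cassette_front from where it was at the start of the episode above 0.015 m).
It also fails if it takes over 72 s, if anything falls off the work surface, if the arm or the gripper's body presses on something with over 40 N, if the wrist force passes 120 N, or if a joint passes its speed limit or range.

## Robot

A 6-joint arm with a two-finger parallel gripper is mounted at the origin on a cart in front of the work surface, level with it; the furniture and walls round the work are solid. World frame = base frame: x ahead of the robot, y to its left, z up, the work surface at z = 0. Lengths are in m, angles in rad, forces in N, time in s.
With the tool pointing down it reaches from about 0.325 to 0.875 m from the base axis. Payload 4.4 kg.
Tool frame: the origin (TCP) lies at the centre of the arm's flange, where the gripper is bolted on; the fingertips stand 173 mm ahead of it and the grasp point (between the pads) lies 155 mm ahead of it (finger_overhang is the distance from the TCP to the fingertips, in m); z points along the fingers, y is the line along which they close (so a half turn about z gives the same grasp; the last joint's range is limited). The gripper opens to 85 mm and grips with 20 to 120 N. Pads are 22 mm wide; open, the fingers measure 114 mm over their backs; the gripper's body (76 mm by 85 mm) begins 54 mm behind the grasp point. The pads swing forward as they close: fully open they stand 13 mm farther back than shut.
Start: joints at [-1.355, 0.207, 1.542, -0, 1.393, -0.15], TCP at [0.206, -0.537, 0.405] pointing down, gripper open.
Joint ranges: [-2.73, 2.73], [-0.86, 2.22], [0.23, 2.46], [-1.11, 4.25], [0.08, 2.63], [-2.82, 2.82]. Speed limits (rad/s): [2.79, 2.79, 3.14, 3.14, 3.14, 3.14].

## Interface

Orientations are given as a unit quaternion [x, y, z, w].
In Python, from bench import * gives the robot as it stands.
- The arm moves only by the shell command python3 -m handwheel 'ROWS' [FORCE]. ROWS is JSON, a list of rows, each a list of 3 entries, a list of its own where there are three numbers: the shift along the tool's x, y, z in units of 0.15 m (1.0 is 0.15 m), then the turn, a rotation vector about the tool's x, y, z in units of 180 degrees (1.0 is 180 degrees), then the closure, from -1 (fully open) to 1 (shut). In form: [[[dx, dy, dz], [ax, ay, az], claw], ...]. A call has 1 to 8 rows; each row shifts and turns the commanded pose from where the row before left it, along the tool's axes as they then stand; what a row does not reach is not made up. A row lasts 1/8 s, in which the tool goes at most 62.5 mm and 10.7 degrees, less where a joint would pass 70% of its speed; a pose out of reach is approached as far as the arm can. A call with a number of a shift or a turn outside -1 to 1 is refused whole. A call with a gripper value outside its range is refused whole. The fingers move at their own pace and stop on an object; FORCE is the grip in N (left out, the last holds). Time passes only in rows, so rows that do not move let the fingers close. It gives the time, the measured TCP pose, the force, the opening and the grip force at its end, in the units of the state.
- observe(): the state, without advancing time (a new reading comes with each control period).
- read_camera(name): name is "scene" or "top" or "wrist"; returns the picture (384x512x3 uint8, red, green, blue); there is no depth.
- get_calibration(name): a dict with "camera_matrix" (3x3 intrinsics, pixels), "dist_coeffs" ([k1, k2, p1, p2, k3] as OpenCV has them; the pictures are not rectified), "R" (3x3) and "t" (3): a world point X has camera coordinates R X + t; the wrist camera has in their place "tool_from_camera" (4x4, takes a point from camera to tool coordinates, whose origin is the TCP and whose axes are the flange's). Camera axes: x right, y down, z forward; pixel columns grow to the right and rows downward; lengths in m; the calibration is good to about 2 mm. A picture is of the moment at which its call begins: read the wrist's pose just before it. get_calibration takes no time and is no camera call.
- job_done(): hands the job in; it is judged then, once.
The state is a dict: "clock": time; "joint_pos": joint angles; "qvel": joint speeds; "joint_efforts": joint torques, N m; "tcp_pos": TCP position; "ee_rot": TCP orientation; "force": force on the tool from outside, world axes, zero at the start; "ft_torque": the same for the moment, N m; "width": opening from 0.0 (shut) to 1.0 (fully open); "finger_force": force on a finger pad.
Only numpy, scipy, OpenCV 4.12 (cv2) and the standard library are available. Lean on these libraries where they do the work, as an engineer would, in place of code of your own. Each camera call takes 0.05 s, during which the arm holds its last target. There are 200 camera calls.

## Working session

There is one attempt and no reset: what is moved stays moved. The work goes in short steps, Python scripts to look and compute and a shell command to move; the robot and the scene stay as the last step left them, time stands still between calls to the robot, and variables do not carry over. Pictures are saved under pics/ and viewed, at most 10 in all, crops included, and the job is handed in when it is done.

```bash
mkdir -p pics; ls; python3 - <<'E'
from bench import *
import cv2,numpy as np
print(observe())
a=read_camera("scene");b=read_camera("top")
for n,i in(("scene",a),("top",b)):
    cv2.imwrite(f"pics/{n}0.png",cv2.cvtColor(i,cv2.COLOR_RGB2BGR)); 
    c=get_calibration(n);print(n,{k:np.round(v,4).tolist() for k,v in c.items()})
print(get_calibration("wrist"))
E
```

```text
pics
{'clock': 0.0, 'joint_pos': array([-1.35546590e+00,  2.07422518e-01,  1.54301096e+00,  1.86057195e-05,
        1.39350056e+00, -1.50500289e-01]), 'qvel': array([-0.00036299, -0.00028654, -0.0020849 ,  0.0004003 ,  0.00095593,
        0.00057513]), 'joint_efforts': array([ 4.60067604e-04, -3.83033252e+01, -2.91599143e+01, -3.17771810e-04,
        1.06976205e-02, -1.26165097e-05]), 'tcp_pos': array([ 0.20560126, -0.53657663,  0.40349684]), 'ee_rot': array([ 9.83317203e-01,  1.81895318e-01, -2.87910153e-05, -1.17037034e-03]), 'force': array([ 0.68251273, -0.30490297,  0.06358615]), 'ft_torque': array([-0.06547788, -0.03038527,  0.03055306]), 'finger_force': 0.0, 'width': 0.999374230404265}
scene {'camera_matrix': [[429.9728, 0.0, 253.0251], [0.0, 429.9728, 195.9575], [0.0, 0.0, 1.0]], 'dist_coeffs': [-0.1255, 0.0, 0.0, 0.0, 0.0], 'R': [[-0.5776, -0.8162, -0.0163], [-0.3627, 0.2745, -0.8906], [0.7313, -0.5085, -0.4546]], 't': [0.284, 0.2822, 0.9763]}
top {'camera_matrix': [[484.7317, 0.0, 256.9835], [0.0, 484.7317, 187.4673], [0.0, 0.0, 1.0]], 'dist_coeffs': [-0.1043, 0.0, 0.0, 0.0, 0.0], 'R': [[-0.0011, -1.0, -0.0019], [-0.9786, 0.0015, -0.2056], [0.2056, 0.0016, -0.9786]], 't': [-0.017, 0.5606, 1.2399]}
{'camera_matrix': array([[280.45964879,   0.        , 257.85369366],
       [  0.        , 280.45964879, 195.09332979],
       [  0.        ,   0.        ,   1.        ]]), 'dist_coeffs': array([-0.05236411,  0.        ,  0.        ,  0.        ,  0.        ]), 'tool_from_camera': array([[-3.19599779e-05, -9.61697854e-01, -2.74111724e-01,
         6.87469462e-02],
       [ 9.99999726e-01, -2.33504609e-04,  7.02636537e-04,
        -1.15201086e-03],
       [-7.39730400e-04, -2.74111626e-01,  9.61697598e-01,
         3.09817605e-02],
       [ 0.00000000e+00,  0.00000000e+00,  0.00000000e+00,
         1.00000000e+00]])}
```

View pics/scene0.png

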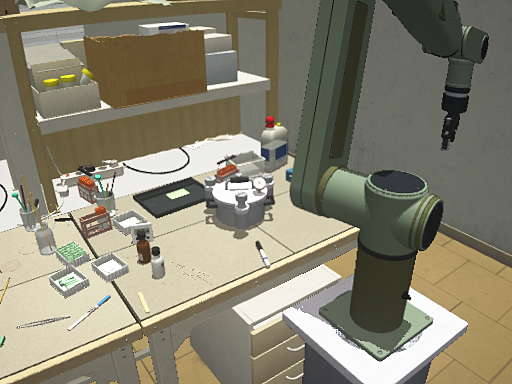

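View pics/top0.png

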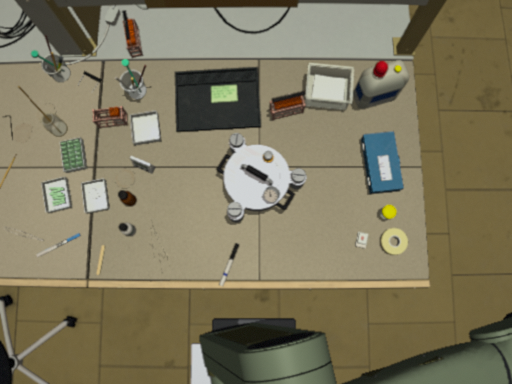

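The top view shows the pot centred at about (257,177). The vent is at (268,156), the gauge at (271,195) and the clamp heads at (237,140), (297,177) and (235,211). The last head is opposite the vent, so it is the loose screw. I'll measure next.

```bash
cat > h.py <<'E'
from bench import *
import cv2,numpy as np
from scipy.spatial.transform import Rotation as Ro
def cam(n,s=None):
    c=get_calibration(n)
    if n=="wrist":
        T=c["tool_from_camera"];R=Ro.from_quat(s["ee_rot"]).as_matrix()
        Rw=R@T[:3,:3];o=R@T[:3,3]+s["tcp_pos"]
    else: Rw=np.array(c["R"]).T;o=-Rw@np.array(c["t"])
    return c["camera_matrix"],c["dist_coeffs"],Rw,o
def ray(cm,uv,z):
    K,D,Rw,o=cm
    p=cv2.undistortPoints(np.array(uv,float).reshape(-1,1,2),K,np.array(D)).reshape(-1,2)
    d=np.c_[p,np.ones(len(p))]@Rw.T
    return o+d*((z-o[2])/d[:,2])[:,None]
def proj(cm,X):
    K,D,Rw,o=cm
    return cv2.projectPoints(np.array(X,float).reshape(-1,3),cv2.Rodrigues(Rw.T)[0],-Rw.T@o,K,np.array(D))[0].reshape(-1,2)
E
python3 - <<'E'
from h import *
c=cam("top")
for n,uv,z in(("lid",(257,177),.1),("vent",(268,156),.128),("scr",(235,211),.137),("f1",(237,140),.12),("f2",(297,177),.12),("gauge",(271,195),.15)): print(n,ray(c,uv,z).round(4))
i=cv2.imread("pics/top0.png")[120:230,200:320]
cv2.imwrite("pics/topc.png",cv2.resize(i,None,fx=5,fy=5,interpolation=cv2.INTER_CUBIC))
E
```

```text
lid [[ 0.5797 -0.0178  0.1   ]]
vent [[ 0.6284 -0.0462  0.128 ]]
scr [[0.4843 0.0369 0.137 ]]
f1 [[0.674  0.0341 0.12  ]]
f2 [[ 0.5749 -0.1203  0.12  ]]
gauge [[ 0.5222 -0.0525  0.15  ]]
```

View pics/topc.png

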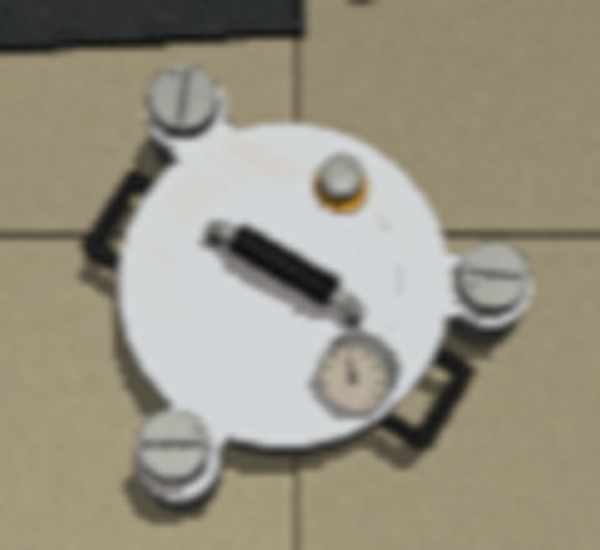

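The pot's yaw is about -30°: handle and vent directions both agree. The slot lies along world y, so the screw must turn back about 60° plus roughly 6°. I'll move over the pot next for a close wrist view.

```bash
cat >> h.py <<'E'
def to(p,s=None):
    s=s or observe();R=Ro.from_quat(s["ee_rot"]).as_matrix()
    x=R[:,0];print("tcp",s["tcp_pos"].round(4),"yaw",np.degrees(np.arctan2(x[1],x[0])).round(2),"tilt",np.degrees(np.arccos(-R[2,2])).round(2),
     "j6",s["joint_pos"][5].round(3),"F",s["force"].round(1),"w",round(s["width"],3),"ff",s["finger_force"],"t",s["clock"])
    print("units",(R.T@(np.array(p)-s["tcp_pos"])/.15).round(4))
E
python3 -c "
from h import *
to([.56,-.02,.40])"
```

```text
tcp [ 0.2056 -0.5366  0.4036] yaw 20.96 tilt 0.12 j6 -0.151 F [-0.2 -0.9 -0.4] w 1.001 ff 0.0 t 0.1
units [ 3.4384 -2.371   0.0302]
```

```bash
python3 -m handwheel '[[[0.23,-0.158,0],[0,0,0],1],[[0.23,-0.158,0],[0,0,0],1],[[0.23,-0.158,0],[0,0,0],1],[[0.23,-0.158,0],[0,0,0],1],[[0.23,-0.158,0],[0,0,0],1],[[0.23,-0.158,0],[0,0,0],1],[[0.23,-0.158,0],[0,0,0],1],[[0.23,-0.158,0],[0,0,0],1]]' 30
python3 -m handwheel '[[[0.23,-0.158,0],[0,0,0],1],[[0.23,-0.158,0],[0,0,0],1],[[0.23,-0.158,0],[0,0,0],1],[[0.23,-0.158,0],[0,0,0],1],[[0.23,-0.158,0],[0,0,0],1],[[0.23,-0.158,0],[0,0,0],1],[[0.23,-0.158,0],[0,0,0],1],[[0,0,0],[0,0,0],1]]'
python3 - <<'E'
from h import *
to([.628,-.046,.35]); s=observe(); i=read_camera("wrist")
cv2.imwrite("pics/w1.png",cv2.cvtColor(i,cv2.COLOR_RGB2BGR))
E
```

```text
clock: 1.1
tcp_pos: [0.396, -0.2598, 0.4043]
ee_rot: [0.983, 0.182, -0.0, -0.0]
force: [0.9, -0.1, -0.3]
width: 0.001
finger_force: 0.0
clock: 2.1
tcp_pos: [0.5625, -0.0177, 0.404]
ee_rot: [0.983, 0.184, -0.0, -0.0]
force: [-1.4, 0.6, 0.4]
width: -0.003
finger_force: 0.0
tcp [ 0.5625 -0.0177  0.404 ] yaw 21.18 tilt 0.06 j6 1.016 F [-1.4  0.6  0.4] w -0.003 ff 0.0 t 2.1
units [0.3393 0.334  0.3593]
```

View pics/w1.png

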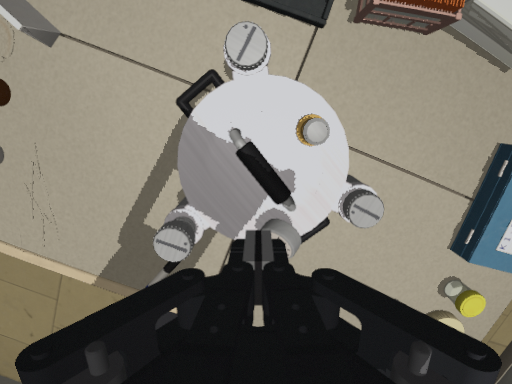

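The wrist view shows the vent head at (315,130), the loose screw at (174,240), and the finished heads at (247,45) and (363,208). The screw's slot runs from about (158,246) to (190,236).

```bash
python3 - <<'E'
from h import *
s=observe();c=cam("wrist",s)
i=cv2.imread("pics/w1.png")
big=cv2.resize(np.hstack([i[205:275,139:209],i[95:165,280:350]]),None,fx=5,fy=5,interpolation=cv2.INTER_CUBIC)
cv2.imwrite("pics/w1c.png",big)
v=ray(c,(315,130),.128)[0];q=ray(c,(174,240),.1383)[0]
ct=cam("top");v2=ray(ct,(268.2,155.2),.128)[0];q2=ray(ct,(234.6,209),.1383)[0]
for a,b in((v,q),(v2,q2)):
    d=a-b;print(a.round(4),b.round(4),np.hypot(*d[:2]),np.degrees(np.arctan2(d[1],d[0])))
E
```

```text
[ 0.6317 -0.0432  0.128 ] [0.4951 0.039  0.1383] 0.1593889067617481 -31.03845120718737
[ 0.6306 -0.0467  0.128 ] [0.4891 0.0379 0.1383] 0.16481498075969708 -30.89180234960885
```

View pics/w1c.png

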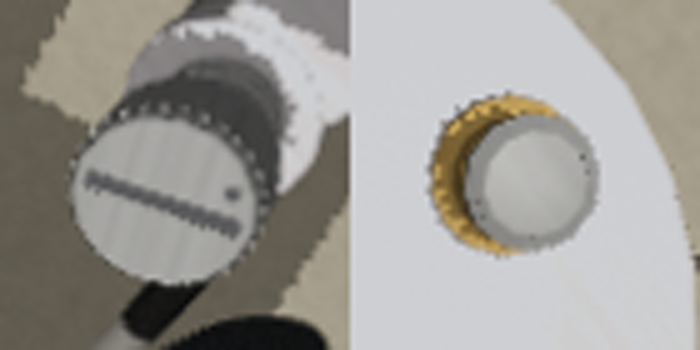

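In the crop, the screw top is at (172,245) and its slot runs from (157,241) to (187,251), with a dot at the right-hand end. The vent head is at (316.4,131.2).

```bash
python3 - <<'E'
from h import *
s=observe();c=cam("wrist",s)
v=ray(c,(316.4,131.2),.128)[0];q=ray(c,(172,245),.1383)[0];e=ray(c,[(157,241),(187,251)],.1383)
d=v-q;print(v,q,np.hypot(*d[:2]),np.degrees(np.arctan2(d[1],d[0])))
d=e[1]-e[0];print("slot",np.degrees(np.arctan2(d[1],d[0])),np.hypot(*d[:2]))
print(proj(cam("scene"),[v,q]))
to([v[0],v[1],.128+.173+.012])
i=cv2.imread("pics/scene0.png")[170:240,195:285]
cv2.imwrite("pics/sc.png",cv2.resize(i,None,fx=7,fy=7,interpolation=cv2.INTER_CUBIC))
E
```

```text
[ 0.63123289 -0.04474824  0.128     ] [0.4895971 0.0393003 0.1383   ] 0.16469624828989815 -30.68545083214126
slot -89.16405674670315 0.028890030151151883
[[238.88396943 173.5653638 ]
 [241.65222856 193.27636855]]
tcp [ 0.5619 -0.0189  0.4039] yaw 21.1 tilt 0.1 j6 1.015 F [-0.1 -0.3 -0.2] w 0.003 ff 0.0 t 2.15
units [0.3704 0.3273 0.6053]
```

View pics/sc.png

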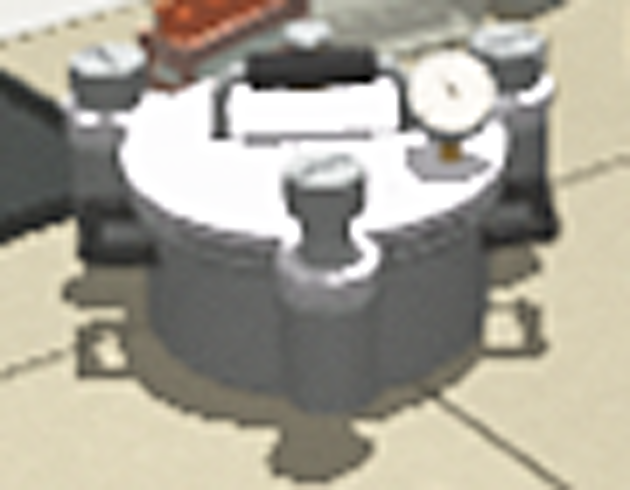

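The scene view agrees with the screw position to within 1 px. Now over the vent.

```bash
python3 -m handwheel '[[[0.185,0.164,0],[0,0,0],1],[[0.185,0.164,0],[0,0,0],1],[[0,0,0.2],[0,0,0],1],[[0,0,0.2],[0,0,0],1],[[0,0,0.15],[0,0,0],1],[[0,0,0],[0,0,0],1]]'
python3 -c "
from h import *
to([.6312,-.0449,.121+.173])"
```

```text
clock: 2.9
tcp_pos: [0.6295, -0.047, 0.3193]
ee_rot: [0.983, 0.181, -0.003, -0.001]
force: [-0.7, -0.6, 0.1]
width: -0.001
finger_force: 0.0
tcp [ 0.6295 -0.047   0.3193] yaw 20.87 tilt 0.38 j6 0.995 F [-0.7 -0.6  0.1] w -0.001 ff 0.0 t 2.9
units [ 0.0165 -0.0088  0.1684]
```

```bash
python3 -m handwheel '[[[0.015,-0.008,0.06],[0,0,0],1],[[0,0,0.04],[0,0,0],1],[[0,0,0.03],[0,0,0],1],[[0,0,0.02],[0,0,0],1],[[0,0,0.014],[0,0,0],1],[[0,0,0],[0,0,0],1]]'
python3 -c "
from h import *
to([.6312,-.0449,.121+.173])"
```

```text
clock: 3.65
tcp_pos: [0.633, -0.044, 0.2981]
ee_rot: [0.983, 0.182, 0.0, 0.0]
force: [-1.9, 1.0, 3.3]
width: -0.001
finger_force: 1.7
tcp [ 0.633  -0.044   0.2981] yaw 20.96 tilt 0.03 j6 0.999 F [-1.9  1.   3.3] w -0.001 ff 1.6566826804410084 t 3.65
units [-0.0132  0.0011  0.0276]
```

```bash
python3 -m handwheel '[[[0,0,0.02],[0,0,0],1],[[0,0,0.012],[0,0,0],1],[[0,0,0.007],[0,0,0],1],[[0,0,0.005],[0,0,0],1],[[0,0,0],[0,0,0],1],[[0,0,0],[0,0,0],1],[[0,0,0],[0,0,0],1]]'
```

```text
clock: 4.53
tcp_pos: [0.6331, -0.044, 0.2939]
ee_rot: [0.983, 0.182, 0.001, 0.0]
force: [-5.4, 0.9, 14.4]
width: -0.004
finger_force: 7.3
```

14 N is well above the 6.3 N stop force, so the plunger is on its stop. I'll hold it briefly, rise, open the gripper and turn the wrist.

```bash
python3 -m handwheel '[[[0,0,0],[0,0,0],1],[[0,0,0],[0,0,0],1],[[0,0,-0.2],[0,0,0],1],[[0,0,-0.25],[0,0,0],1],[[0,0,-0.25],[0,0,-0.056],1],[[0,0,0],[0,0,-0.057],-1],[[0,0,0],[0,0,-0.057],-1],[[0,0,0],[0,0,-0.057],-1]]' && python3 -m handwheel '[[[0,0,0],[0,0,-0.057],-1],[[0,0,0],[0,0,-0.057],-1],[[0,0,0],[0,0,-0.057],-1],[[0,0,0],[0,0,-0.057],-1],[[0,0,0],[0,0,-0.057],-1],[[0,0,0],[0,0,-0.057],-1],[[0,0,0],[0,0,-0.057],-1],[[0,0,0],[0,0,-0.057],-1]]'
python3 - <<'E'
from h import *
to([.4893,.0393,.36])
E
```

```text
clock: 5.52
tcp_pos: [0.6328, -0.044, 0.3952]
ee_rot: [0.856, 0.516, -0.0, -0.0]
force: [-0.2, -0.3, -0.0]
width: 0.638
finger_force: 0.0
clock: 6.52
tcp_pos: [0.6329, -0.044, 0.395]
ee_rot: [0.307, 0.952, 0.0, -0.0]
force: [-0.0, -0.1, -0.1]
width: 0.999
finger_force: 0.0
tcp [ 0.6329 -0.044   0.395 ] yaw 144.24 tilt 0.04 j6 -1.152 F [-0.  -0.1 -0.1] w 0.999 ff 0.0 t 6.525
units [ 1.1012 -0.1085  0.2338]
```

```bash
python3 -m handwheel '[[[0.275,-0.027,0],[0,0,0],-1],[[0.275,-0.027,0],[0,0,0],-1],[[0.275,-0.027,0],[0,0,0],-1],[[0.275,-0.027,0],[0,0,0],-1],[[0,0,0.15],[0,0,0],-1],[[0,0,0],[0,0,0],-1],[[0,0,0],[0,0,0],-1]]'
python3 - <<'E'
from h import *
to([.4893,.0393,.126+.155]); s=observe(); i=read_camera("wrist"); c=cam("wrist",s)
print(proj(c,[[.4893,.0393,.1383]]))
cv2.imwrite("pics/w2.png",cv2.cvtColor(i,cv2.COLOR_RGB2BGR))
E
```

```text
clock: 7.4
tcp_pos: [0.4905, 0.0399, 0.3737]
ee_rot: [0.31, 0.951, 0.0, 0.0]
force: [-0.0, 0.2, 0.3]
width: 1.0
finger_force: 0.0
tcp [0.4905 0.0399 0.3737] yaw 143.88 tilt 0.02 j6 -1.035 F [-0.   0.2  0.3] w 1.0 ff 0.0 t 7.4
units [ 0.0041 -0.008   0.6179]
[[256.43165155 209.92012007]]
```

View pics/w2.png

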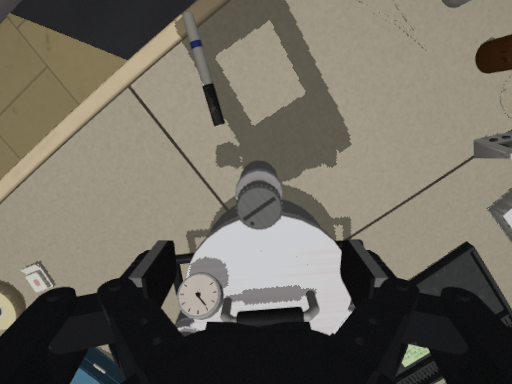

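The wrist view from above the screw shows the head at about (260,205), against a prediction of (256,210). The slot is visible, and both fingers are clear of the gauge and handle.

```bash
python3 - <<'E'
from h import *
s=observe();c=cam("wrist",s)
i=cv2.imread("pics/w2.png");g=cv2.cvtColor(i,cv2.COLOR_BGR2GRAY)
h=cv2.HoughCircles(cv2.GaussianBlur(g[150:260,200:320],(3,3),0),cv2.HOUGH_GRADIENT,1,20,param1=80,param2=12,minRadius=18,maxRadius=28)
print(h[0][:3]+[200,150,0])
p=h[0][0,:2]+[200,150]
a=ray(c,[p,(260,205)],.1383);print(a)
to([a[0][0],a[0][1],.281])
cv2.imwrite("pics/w2c.png",cv2.resize(i[160:250,210:310],None,fx=6,fy=6,interpolation=cv2.INTER_CUBIC))
E
```

```text
[[258.5 205.5  24. ]
 [258.5 178.5  18.5]
 [221.5 167.5  20.5]]
[[0.48780326 0.04252146 0.1383    ]
 [0.48815596 0.04368859 0.1383    ]]
tcp [0.4907 0.0398 0.374 ] yaw 143.87 tilt 0.07 j6 -1.035 F [ 0.  -1.  -0.5] w 1.004 ff 0.0 t 7.45
units [0.0267 0.003  0.6201]
```

View pics/w2c.png

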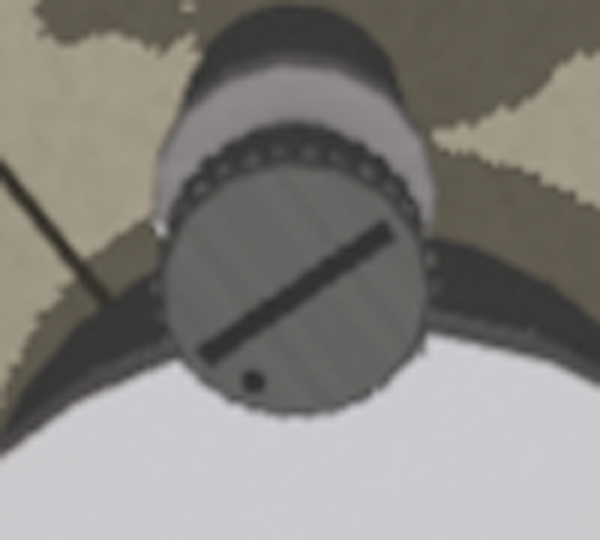

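The crop puts the top's centre at (259.5,208.3). The slot runs from (244.7,219.2) to (274.7,198.3), with the dot near its lower-left end.

```bash
python3 - <<'E'
from h import *
s=observe();c=cam("wrist",s)
a=ray(c,[(259.5,208.3),(274.7,198.3),(244.7,219.2)],.1383);print(a)
d=a[2]-a[1];print(np.degrees(np.arctan2(d[1],d[0])),np.hypot(*d[:2]), (a[1]+a[2])/2)
to([a[0][0],a[0][1],.281])
E
```

```text
[[0.49009001 0.04180724 0.1383    ]
 [0.49042196 0.05589078 0.1383    ]
 [0.49053698 0.02722462 0.1383    ]]
-89.77012090440518 0.02866639755439901 [0.49047947 0.0415577  0.1383    ]
tcp [0.4907 0.0398 0.374 ] yaw 143.87 tilt 0.07 j6 -1.035 F [ 0.  -1.  -0.5] w 1.004 ff 0.0 t 7.45
units [0.0116 0.0081 0.6201]
```

```bash
python3 -m handwheel '[[[0.008,0.002,0.2],[0,0,0],-1],[[0,0,0.2],[0,0,0],-1],[[0,0,0.15],[0,0,0],-1],[[0,0,0.07],[0,0,0],-1],[[0,0,0],[0,0,0],-1],[[0,0,0],[0,0,0],-1]]' 40
python3 -m handwheel '[[[0,0,0],[0,0,0],0],[[0,0,0],[0,0,0],0.3],[[0,0,0],[0,0,0],1],[[0,0,0],[0,0,0],1],[[0,0,0],[0,0,0],1],[[0,0,0],[0,0,0],1]]'
python3 -c "
from h import *
to([.4899,.0408,.281])"
```

```text
clock: 8.2
tcp_pos: [0.49, 0.0409, 0.2817]
ee_rot: [0.31, 0.951, 0.0, 0.001]
force: [0.8, 0.1, -0.1]
width: 1.0
finger_force: 0.0
clock: 8.95
tcp_pos: [0.4894, 0.041, 0.2808]
ee_rot: [0.31, 0.951, 0.0, 0.0]
force: [0.1, -0.3, 2.7]
width: 0.405
finger_force: 39.6
tcp [0.4894 0.041  0.2808] yaw 143.9 tilt 0.04 j6 -1.034 F [ 0.1 -0.3  2.7] w 0.405 ff 39.63331997394562 t 8.95
units [-0.0035  0.0009 -0.0013]
```

The screw is gripped and centred, with near-zero side force. I'll turn it back 65° while rising 1.8 mm.

```bash
python3 -m handwheel '[[[0,0,-0.0017],[0,0,-0.0516],1],[[0,0,-0.0017],[0,0,-0.0516],1],[[0,0,-0.0017],[0,0,-0.0516],1],[[0,0,-0.0017],[0,0,-0.0516],1],[[0,0,-0.0017],[0,0,-0.0516],1],[[0,0,-0.0017],[0,0,-0.0516],1],[[0,0,-0.0017],[0,0,-0.0516],1],[[0,0,0],[0,0,0],1]]'
python3 - <<'E'
from h import *
to([.4899,.0408,.281])
print(observe()["ft_torque"])
E
```

```text
clock: 9.95
tcp_pos: [0.4892, 0.0407, 0.2819]
ee_rot: [-0.249, 0.969, -0.001, -0.0]
force: [1.8, -2.2, -0.5]
width: 0.41
finger_force: 40.0
tcp [0.4892 0.0407 0.2819] yaw -151.18 tilt 0.06 j6 -2.166 F [ 1.8 -2.2 -0.5] w 0.41 ff 39.992473125457764 t 9.95
units [-0.0042 -0.0016  0.0063]
[-0.3848264  -0.22918892 -0.02535995]
```

```bash
python3 -m handwheel '[[[0,0,0],[0,0,0],0],[[0,0,0],[0,0,0],-0.5],[[0,0,0],[0,0,0],-1],[[0,0,0],[0,0,0],-1],[[0,0,0],[0,0,0],-1],[[0,0,-0.15],[0,0,0],-1],[[0,0,-0.25],[0,0,0],-1],[[0,0,0],[0,0,0],-1]]'
python3 - <<'E'
from h import *
s=observe();i=read_camera("wrist");c=cam("wrist",s)
to([.4896,.041,.279])
u,v=proj(c,[[.4896,.041,.135]])[0].astype(int);print(u,v)
cv2.imwrite("pics/w3.png",cv2.cvtColor(i,cv2.COLOR_RGB2BGR)); x,y=u-50,v-45
cv2.imwrite("pics/w3c.png",cv2.resize(cv2.imread("pics/w3.png")[y:y+90,x:x+100],None,fx=6,fy=6,interpolation=cv2.INTER_CUBIC))
E
```

```text
clock: 10.95
tcp_pos: [0.4907, 0.0409, 0.3457]
ee_rot: [-0.25, 0.968, -0.001, 0.004]
force: [-0.6, -0.6, 0.0]
width: 0.998
finger_force: 0.0
tcp [0.4898 0.041  0.3438] yaw -151.09 tilt 0.21 j6 -2.168 F [-0.4 -0.9 -0.2] w 1.001 ff 0.0 t 11.0
units [0.0026 0.0016 0.4321]
258 218
```

View pics/w3c.png

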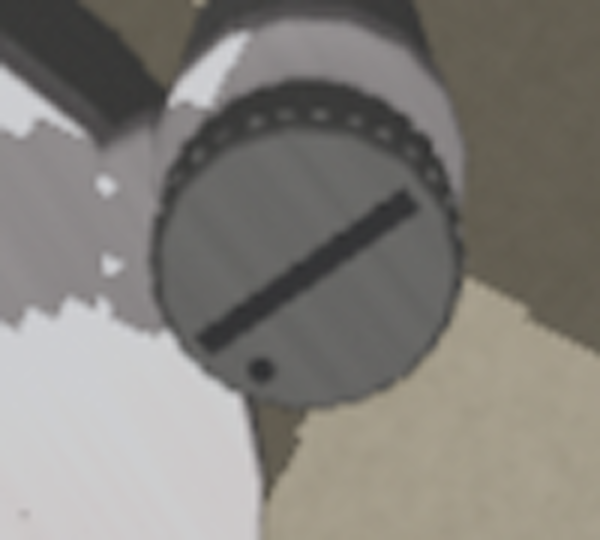

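The slot keeps its orientation relative to the tool, so the screw turned with the gripper. Next, did it drop?

```bash
python3 - <<'E'
from h import *
s=observe();c=cam("wrist",s)
e=np.array([(208,343),(412,200)])/6+[208,173];ctr=np.array([[308,268]])/6+[208,173]
for z in(.135,.140):
    a=ray(c,e,z);d=a[0]-a[1];print(z,np.degrees(np.arctan2(d[1],d[0])),np.hypot(*d[:2]),ray(c,ctr,z))
    b=ray(c,np.array([(155,260),(461,260)])/6+[208,173],z);print("dia",np.linalg.norm(b[0]-b[1]))
j=cv2.cvtColor(read_camera("scene"),cv2.COLOR_RGB2BGR);cv2.imwrite("pics/s3.png",j)
a=cv2.imread("pics/scene0.png")[180:230,220:265];b=j[180:230,220:265]
cv2.imwrite("pics/s3c.png",cv2.resize(np.hstack([a,b]),None,fx=8,fy=8,interpolation=cv2.INTER_CUBIC))
E
```

```text
0.135 -24.2113452437516 0.028696924145035003 [[0.48633704 0.04099856 0.135     ]]
dia 0.03440653877669779
0.14 -24.211345243751545 0.027889119762701794 [[0.48468483 0.04007064 0.14      ]]
dia 0.03343801153439596
```

View pics/s3c.png

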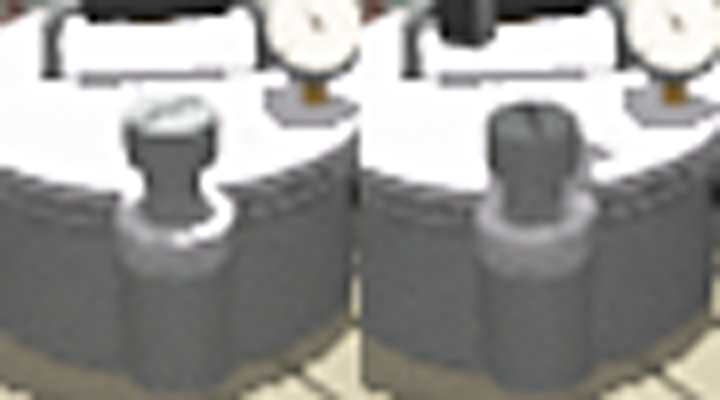

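The head top in the scene is about 1 px lower than at the start, and the slot length fits a height of 135 mm. So the screw has dropped, with its slot 6.5° past the boss axis. I'll regrip and turn forward by the first half turn.

```bash
python3 -m handwheel '[[[0.002,0.002,0.2],[0,0,0],-1],[[0,0,0.15],[0,0,0],-1],[[0,0,0.066],[0,0,0],-1],[[0,0,0],[0,0,0],0],[[0,0,0],[0,0,0],0.3],[[0,0,0],[0,0,0],1],[[0,0,0],[0,0,0],1],[[0,0,0],[0,0,0],1]]' 40
python3 -c "
from h import *
to([.4894,.041,.281])"
```

```text
clock: 12.05
tcp_pos: [0.4894, 0.0411, 0.2809]
ee_rot: [-0.25, 0.968, -0.0, 0.001]
force: [-0.3, -1.2, 3.3]
width: 0.405
finger_force: 39.9
tcp [0.4894 0.0411 0.2809] yaw -151.08 tilt 0.13 j6 -2.168 F [-0.3 -1.2  3.3] w 0.405 ff 39.86726224422455 t 12.05
units [-0.     -0.0005 -0.0009]
```

```bash
python3 -m handwheel '[[[0,0,0.0018],[0,0,0.0556],1],[[0,0,0.0018],[0,0,0.0556],1],[[0,0,0.0018],[0,0,0.0556],1],[[0,0,0.0018],[0,0,0.0556],1],[[0,0,0.0018],[0,0,0.0556],1],[[0,0,0.0018],[0,0,0.0556],1]]' && python3 -m handwheel '[[[0,0,0.0018],[0,0,0.0556],1],[[0,0,0.0018],[0,0,0.0556],1],[[0,0,0.0018],[0,0,0.0556],1],[[0,0,0.0018],[0,0,0.0556],1],[[0,0,0.0018],[0,0,0.0556],1],[[0,0,0.0018],[0,0,0.0556],1]]' && python3 -m handwheel '[[[0,0,0.0018],[0,0,0.0556],1],[[0,0,0.0018],[0,0,0.0556],1],[[0,0,0.0018],[0,0,0.0556],1],[[0,0,0.0018],[0,0,0.0556],1],[[0,0,0.0018],[0,0,0.0556],1],[[0,0,0.0018],[0,0,0.0556],1],[[0,0,0],[0,0,0],1]]'
python3 -c "
from h import *
to([.4894,.041,.276]);print(observe()['ft_torque'])"
```

```text
clock: 12.8
tcp_pos: [0.4894, 0.041, 0.2791]
ee_rot: [0.271, 0.963, 0.0, 0.001]
force: [-0.0, -1.2, 2.4]
width: 0.408
finger_force: 40.1
clock: 13.55
tcp_pos: [0.4897, 0.041, 0.2776]
ee_rot: [0.716, 0.698, 0.001, 0.001]
force: [1.1, -1.3, 2.7]
width: 0.406
finger_force: 39.9
clock: 14.42
tcp_pos: [0.4895, 0.0409, 0.2758]
ee_rot: [0.968, 0.249, 0.001, 0.001]
force: [2.1, -1.9, 3.2]
width: 0.409
finger_force: 40.0
tcp [0.4895 0.0409 0.2758] yaw 28.88 tilt 0.17 j6 0.974 F [ 2.1 -1.9  3.2] w 0.409 ff 39.998459815979004 t 14.425
units [-0.0004 -0.0012 -0.0012]
[-0.30847594 -0.33268379 -0.05326122]
```

```bash
python3 -m handwheel '[[[0,0,0],[0,0,0],0],[[0,0,0],[0,0,0],-0.5],[[0,0,0],[0,0,0],-1],[[0,0,0],[0,0,0],-1],[[0,0,-0.2],[0,0,0],-1],[[0,0,-0.25],[0,0,-0.0556],-1],[[0,0,0],[0,0,-0.0556],-1],[[0,0,0],[0,0,-0.0556],-1]]' && python3 -m handwheel '[[[0,0,0],[0,0,-0.0556],-1],[[0,0,0],[0,0,-0.0556],-1],[[0,0,0],[0,0,-0.0556],-1],[[0,0,0],[0,0,-0.0556],-1],[[0,0,0],[0,0,-0.0556],-1],[[0,0,0],[0,0,-0.0556],-1],[[0,0,0],[0,0,-0.0556],-1],[[0,0,0],[0,0,-0.0556],-1]]' && python3 -m handwheel '[[[0,0,0],[0,0,-0.0556],-1],[[0,0,0],[0,0,-0.0556],-1],[[0,0,0],[0,0,-0.0556],-1],[[0,0,0],[0,0,-0.0556],-1],[[0,0,0],[0,0,-0.0556],-1],[[0,0,0],[0,0,-0.0556],-1],[[0,0,0],[0,0,-0.0556],-1],[[0,0,0],[0,0,0],-1]]'
python3 - <<'E'
from h import *
s=observe();i=read_camera("wrist");c=cam("wrist",s)
to([.4894,.041,.279])
u,v=proj(c,[[.4896,.041,.130]])[0].astype(int);print(u,v); x,y=u-50,v-45
a=cv2.cvtColor(i,cv2.COLOR_RGB2BGR)[y:y+90,x:x+100]
j=cv2.cvtColor(read_camera("scene"),cv2.COLOR_RGB2BGR)[180:230,220:265]
cv2.imwrite("pics/w4c.png",np.hstack([cv2.resize(a,(440,396),interpolation=cv2.INTER_CUBIC),cv2.resize(j,(356,396),interpolation=cv2.INTER_CUBIC)]))
E
```

```text
clock: 15.42
tcp_pos: [0.4889, 0.0412, 0.3433]
ee_rot: [0.87, 0.494, 0.001, 0.0]
force: [0.0, 0.2, -0.7]
width: 1.0
finger_force: 0.0
clock: 16.42
tcp_pos: [0.4887, 0.0412, 0.3424]
ee_rot: [0.349, 0.937, 0.0, -0.0]
force: [0.4, -0.5, -0.4]
width: 1.001
finger_force: 0.0
clock: 17.42
tcp_pos: [0.4887, 0.0412, 0.3424]
ee_rot: [-0.249, 0.969, 0.0, -0.0]
force: [-0.8, -0.2, 0.6]
width: 1.002
finger_force: 0.0
tcp [0.4887 0.0412 0.3424] yaw -151.25 tilt 0.02 j6 -2.165 F [-0.3  0.7  0.6] w 1.002 ff 0.0 t 17.475
units [-0.0035 -0.0033  0.4227]
255 221
```

View pics/w4c.png

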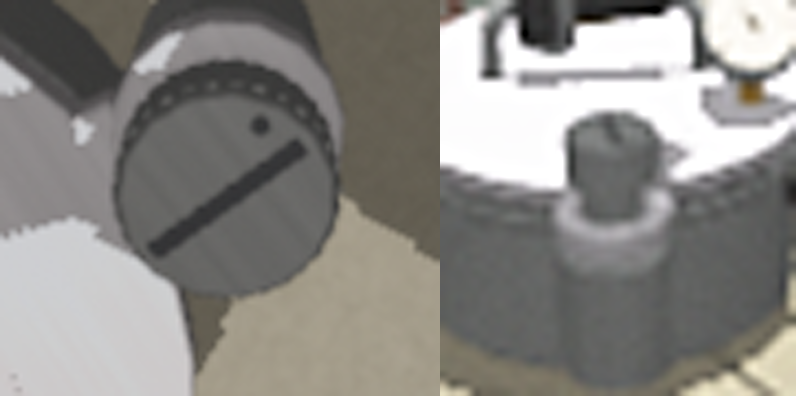

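The dot has moved to the opposite end, so the half turn was clean, and the head sits lower. Now I'll grip again for the second half turn.

```bash
python3 -m handwheel '[[[-0.003,-0.003,0.2],[0,0,0],-1],[[0,0,0.15],[0,0,0],-1],[[0,0,0.073],[0,0,0],-1],[[0,0,0],[0,0,0],0],[[0,0,0],[0,0,0],0.3],[[0,0,0],[0,0,0],1],[[0,0,0],[0,0,0],1],[[0,0,0],[0,0,0],1]]' 40 && python3 -m handwheel '[[[0,0,0.0018],[0,0,0.0556],1],[[0,0,0.0018],[0,0,0.0556],1],[[0,0,0.0018],[0,0,0.0556],1],[[0,0,0.0018],[0,0,0.0556],1],[[0,0,0.0018],[0,0,0.0556],1],[[0,0,0.0018],[0,0,0.0556],1]]' && python3 -m handwheel '[[[0,0,0.0018],[0,0,0.0556],1],[[0,0,0.0018],[0,0,0.0556],1],[[0,0,0.0018],[0,0,0.0556],1],[[0,0,0.0018],[0,0,0.0556],1],[[0,0,0.0018],[0,0,0.0556],1],[[0,0,0.0018],[0,0,0.0556],1]]'
python3 -c "
from h import *
to([.4894,.041,.276]);print(observe()['ft_torque'])"
```

```text
clock: 18.52
tcp_pos: [0.49, 0.0409, 0.2801]
ee_rot: [-0.25, 0.968, -0.0, 0.001]
force: [0.3, -0.2, 5.4]
width: 0.404
finger_force: 39.8
clock: 19.27
tcp_pos: [0.4898, 0.0406, 0.2784]
ee_rot: [0.271, 0.963, -0.0, 0.001]
force: [-1.4, -1.4, 5.8]
width: 0.403
finger_force: 40.2
clock: 20.02
tcp_pos: [0.4896, 0.0407, 0.2768]
ee_rot: [0.716, 0.698, -0.0, 0.001]
force: [-1.8, -0.3, 6.0]
width: 0.405
finger_force: 40.3
tcp [0.4896 0.0407 0.2768] yaw 88.51 tilt 0.06 j6 -0.067 F [-1.8 -0.3  6. ] w 0.405 ff 40.252182483673096 t 20.025
units [ 0.0019 -0.0016  0.005 ]
[-0.19284441  0.35964558  0.11324143]
```

```bash
python3 -m handwheel '[[[0,0,0.0018],[0,0,0.0556],1],[[0,0,0.0018],[0,0,0.0556],1],[[0,0,0.0018],[0,0,0.0556],1],[[0,0,0.0018],[0,0,0.0556],1],[[0,0,0.0018],[0,0,0.0556],1],[[0,0,0.0018],[0,0,0.0556],1],[[0,0,0],[0,0,0],1],[[0,0,0],[0,0,0],1]]'
python3 - <<'E'
from h import *
to([.4894,.041,.276])
s=observe();i=read_camera("wrist");c=cam("wrist",s)
j=cv2.cvtColor(read_camera("scene"),cv2.COLOR_RGB2BGR)[180:230,220:265]
cv2.imwrite("pics/w5.png",np.hstack([cv2.resize(cv2.cvtColor(i,cv2.COLOR_RGB2BGR)[180:300,190:330],(462,396)),cv2.resize(j,(338,396),interpolation=cv2.INTER_CUBIC)]))
E
```

```text
clock: 21.02
tcp_pos: [0.4898, 0.0409, 0.2751]
ee_rot: [0.969, 0.248, 0.001, 0.0]
force: [-0.8, -0.9, 5.7]
width: 0.407
finger_force: 40.1
tcp [0.4898 0.0409 0.2751] yaw 28.76 tilt 0.08 j6 0.976 F [-0.8 -0.9  5.7] w 0.407 ff 40.12975037097931 t 21.025
units [-0.002  -0.0022 -0.0061]
```

View pics/w5.png

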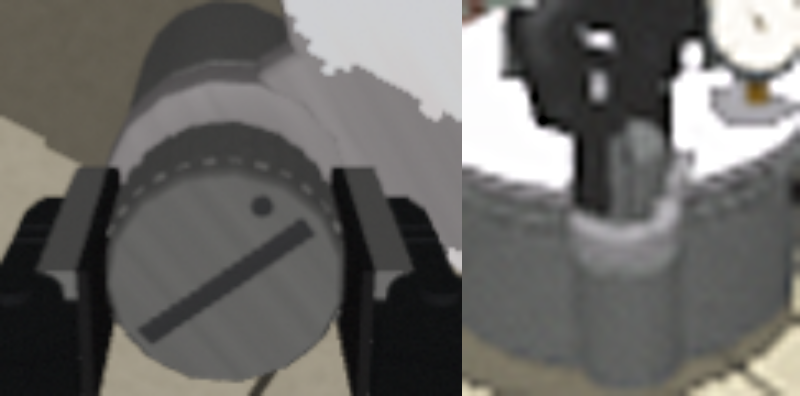

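The wrist view shows the dot in the same place relative to the fingers as at the grip. The screw therefore followed the whole half turn, and it is held at 40 N. I'm handing in.

```bash
python3 -c "
from bench import *
print(job_done())"
```

```text
the job is handed in; nothing more can be done
None
```

I pressed the vent to its stop, turned the screw back until it dropped, then turned it forward one full turn and handed it in still gripped at 40 N; the hand-in returned no verdict, and I viewed 12 pictures, two over the limit of 10.

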